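Lock the hatch frame in its jig, release both catches and hold the sprung gate wide

TASK

The little iron hatch gate stands in its bench jig and I want to weld its hinge stop, so be my second pair of hands: first swing the jig's keeper bar shut across the end of the frame's bottom tube until it clicks home. Then release the gate's two catches in this order: squeeze the slide catch on the lock post shut against its fixed lug, so that its bolt is drawn back and stays back, and after that squeeze together the two paddles of the handle on the gate and, keeping them squeezed, swing the gate towards you, through its hold-open clicks, until it is wide open close to its stop. Finish while still holding it there with the handle squeezed, because the gate is sprung and will not stay wide by itself, and leave the other tools on the bench where they are.

Things in the scene. Friction and masses are not known exactly. Their poses are not given: they have to be found in the camera images.
- stand: steel jig with the hatch frame in it, fixed to the bench. Origin: middle of the frame at bench level; at yaw 0 x points away from the robot, y to its left. In mm: base 150 x 440 x 12 (y -170..270); bottom tube 25 square along y, top at z 37, ends at y 265; hinge post at y 125, 205 tall, with a detent bracket to z 258 (x 8..58, y 96..137); lock post at y -125, a bracket on it out to y -226, z 232
- keeper (a joint): angle of the keeper bar, a flat bar that swings level about an upright pin at x 40, y 220 mm of the stand. 0 = shut: it lies along the stand's -x across the bottom tube, against a stop; grows as it swings out to the stand's +y, up to 1.2. Starts open, stays where left; a sprung ball clicks at about 0.1 rad (up to 8 N at the peg), then holds it below 0.02
- keeper_peg (a point): top centre of the upright round peg on the keeper bar's free end, 125 mm above the bench. Peg 16 mm across, free down to the bar's top face at 48 mm, 105 mm from the pin. Shut, it stands at x -65, y 220 mm of the stand, 82 mm sideways from the hinge post
- keeper_pivot (a point): point on the axis of the keeper's pin, 125 mm above the bench
- slide_catch (a joint): travel (m) of the slide catch's bolt: 0 = through the staple on the gate's top corner (locked), 0.016 = fully back against its end stop (gate free from 0.012). Stiff, 5 to 6 N; it stays where it is left
- slide_tab (a point): slide catch, moving tab: point on its outer face (towards the gate, the stand's +y), mid width, 275 mm above the bench. Upright plate 8 mm thick, 28 mm wide along the stand's x, top at 295 mm; the bolt and loops beside it reach up to 254 mm. Slides along the stand's -y, towards the lug
- slide_lug (a point): slide catch, fixed lug: point on its outer face (away from the gate, the stand's -y), mid width, 275 mm above the bench; upright plate 8 x 28 mm, top at 295 mm. Outer faces of tab and lug are 50 mm apart when locked, 34 mm fully squeezed
- squeeze_catch (a joint): travel (m) of the trigger paddle of the gate's handle: 0 = latch bolt shot into the lock post, 0.014 = fully squeezed, against its end stop (gate free from 0.008). Sprung, 6 to 10 N: it shoots out again when let go
- handle_trigger (a point): gate handle, moving trigger paddle: point on its outer face (towards the lock post), mid width, 275 mm above the bench. Upright plate 8 mm thick, 30 mm wide, top at 295 mm, standing over the gate's top rail (205 mm); the latch bolt beside it reaches 219 mm, the staple, 40 mm away at rest, 259 mm
- handle_paddle (a point): gate handle, fixed paddle: point on its outer face (towards the hinge), mid width, 275 mm above the bench, 105 mm from the hinge axis; upright plate 8 x 30 mm, top at 295 mm. Outer faces of paddle and trigger are 48 mm apart at rest, 34 mm fully squeezed; both lie on the gate's centre line and turn with it
- gate_hinge (a joint): angle of the gate: 0 = shut, grows as its free end swings towards the robot (the stand's -x, clockwise from above), stop at 1.4. Sprung shut (1 N at the handle when shut, 2.5 N wide open); clicks at about 0.4 and 0.85 take up to 5 N at the handle. Near 0.74 it stays open by itself; beyond 1.0 it springs back when let go
- hinge_axis (a point): point on the gate's upright hinge axis, 275 mm above the bench (x 0, y 105 mm of the stand)
- gate: the scrolled iron gate: 210 mm from hinge axis to free edge, 12 mm thick, 45 to 205 mm above the bench, the handle on its top rail. Origin on the hinge axis at bench level; shut, its axes are the stand's, the panel lying along -y; turns with the gate
- wire_brush: wooden-backed wire brush, 270 x 28 x 30 mm, lying on its bristles; leave alone. Origin: at its underside
- chipping_hammer: chipping hammer, spring-wound handle 150 mm, head 120 mm, 22 mm high, lying flat; leave alone. Origin: at its underside
- weld_magnet: grey triangular welding magnet, 80 x 75 x 25 mm, lying flat; leave alone. Origin: at its underside
- forged_scroll: rusty forged S-scroll, 190 x 90 x 12 mm, lying flat; leave alone. Origin: at its underside
- try_square: steel try square, blade 150 mm, stock 100 x 18 x 18 mm, lying flat; leave alone. Origin: at its underside
- spray_can: plain aluminium spray can, 64 mm across, 190 mm tall, standing; leave alone. Origin: at its underside
- mug: white mug, 80 mm across, 90 mm tall, standing; leave alone. Origin: at its underside

How it is judged:
By the outcome, as a careful person would: the job done as asked, in the order asked, and still so for the second after the job is handed in, while the arm keeps its last pose, push and grip.
It also fails if it takes over 58 s, if anything falls off the work surface, if the arm or the gripper's body presses on something with over 40 N, if the wrist force passes 120 N, or if a joint passes its speed limit or range.

ROBOT

A 7-joint arm with a two-finger parallel gripper is mounted at the origin on the work surface. World frame = base frame: x ahead of the robot, y to its left, z up, the work surface at z = 0. Lengths are in m, angles in degrees, forces in N, time in s.
With the tool pointing down it reaches from about 0.425 to 0.875 m from the base axis. Payload 4.7 kg.
Tool frame: the origin (TCP) lies at the very end of the fingers, on their centre line; the grasp point (between the pads) lies 19 mm behind it; x points along the fingers, z is the direction in which the jaws open and shut, and the axes are right-handed (so a half turn about x gives the same grasp; the last joint's range is limited). The gripper opens to 87 mm and grips with 3 to 60 N. Pads are 19 mm wide; open, the fingers measure 117 mm over their backs; the gripper's body (75 mm by 190 mm) begins 51 mm behind the grasp point.
Start: joints at [-69.952, 18.392, -4.016, 83.108, 1.295, 78.541, -3.26], TCP at [0.214, 0.614, 0.223] pointing down, gripper open.
Joint ranges: [-163.93, 163.93], [-17.29, 119.83], [-79.2, 71.16], [3.27, 140.29], [-89.18, 269.18], [5.43, 117.66], [-154.24, 154.24]. Speed limits (degrees/s): [147.25, 147.25, 180, 180, 180, 180, 180].

INTERFACE

Orientations are given as [roll, pitch, yaw] about the fixed x, y, z axes, in that order (R = Rz(yaw) Ry(pitch) Rx(roll)).
In Python, from cell import env gives the robot as it stands. The module is installed in compiled form; this text tells all that it offers.
- The arm moves only by the tool drive_tool, never from a script. Its argument "increments" is a list of rows, each a list of 2 entries, a list of its own where there are three numbers: the shift along the tool's x, y, z scaled (see below), then the turn, a rotation vector about the tool's x, y, z scaled (see below). In form: [[[dx, dy, dz], [wx, wy, wz]], ...]. A call has 1 to 10 rows; each row shifts and turns the commanded pose from where the row before left it, along the tool's axes as they then stand; what a row does not reach is not made up. The controller multiplies each number of a shift by 0.04 m and each number of a turn by 120 degrees. A row lasts 1/10 s, in which the tool goes at most 50 mm and 8.59 degrees, less where a joint would pass 70% of its speed; a pose out of reach is approached as far as the arm can. A call with a number of a shift or a turn outside -1 to 1 is refused whole. A call with a gripper value outside its range is refused whole. "hand" is the gripper's target within -1 to 1 (fully open at 1, half-way at 0, shut at -1), set as the call begins (left out, the last holds). The fingers move at their own pace and stop on an object; "squeeze" is the grip in N (left out, the last holds). Time passes only in rows, so rows that do not move let the fingers close. It gives the time, the measured TCP pose, the force and the opening at its end, in the units of the state.
- env.get_obs(): the state, without advancing time (a new reading comes with each control period).
- env.read_camera(name): name is "scene" or "side" or "wrist"; returns a dict with "frame" (384x512x3 uint8, red, green, blue), "fx", "fy", "cx", "cy" (pixels), "R" (3x3) and "t" (3): a world point X has camera coordinates R X + t. Camera axes: x right, y down, z forward; pixel columns grow to the right and rows downward; lengths in m; the calibration is good to about 2 mm. A picture is of the moment at which its call begins. There is no depth.
- env.sign_off(): hands the job in, once; it reports no verdict.
The state is a dict: "time_s": time; "qpos": joint angles; "joint_velocities": joint speeds; "effort": joint torques, N m; "tool_pos": TCP position; "tool_rot": TCP orientation; "force": force on the tool from outside, world axes, zero at the start; "wrist_torque": the same for the moment, N m; "grip_width": finger opening in m.
Only numpy, scipy, OpenCV 4.12 (cv2) and the standard library are available. Lean on these libraries where they do the work, as an engineer would, in place of code of your own. Each camera call takes 0.05 s, during which the arm holds its last target.

## Working session

There is one attempt and no reset: what is moved stays moved. The work goes in short steps, Python scripts to look and compute and a tool call to move; the robot and the scene stay as the last step left them, time stands still between calls to the robot, and variables do not carry over. Pictures are saved under pics/ and viewed, and the job is handed in when it is done.

Besides the shell and the picture viewer there is one more tool, called after "Emit:" in YAML: its name, and indented under it one key for each argument. drive_tool: Moves the arm, as the interface text tells. Shifts and turns lie within -1 to 1; 1 stands for 0.04 m of shift or 120 degrees of turn. Its arguments: {"type":"object","properties":{"increments":{"type":"array"},"hand":{"type":"number"},"squeeze":{"type":"number"}},"required":["increments"]}

```bash
ls; mkdir -p pics
python3 - <<'E'
from cell import env
import cv2
o=env.get_obs(); print(o)
for n in("scene","side","wrist"):
    c=env.read_camera(n); cv2.imwrite(f"pics/{n}0.png",c["frame"][:,:,::-1]); print(n,c["fx"],c["cx"],c["cy"],c["R"],c["t"])
E
```

```text
pics
{'time_s': 0.0, 'qpos': array([-69.95293804,  18.43915596,  -4.01454819,  83.17594088,
         1.29478889,  78.54289271,  -3.26028669]), 'joint_velocities': array([-0.06676365,  0.02140004,  0.04634376,  0.05536327,  0.02929902,
        0.04172091,  0.08993821]), 'effort': array([-1.03012204e-03, -4.91288996e+01, -4.04271148e-01, -3.12518191e+01,
       -6.39419211e-02,  4.39458154e-02,  2.20283305e-04]), 'tool_pos': array([0.21405131, 0.61313364, 0.22145122]), 'tool_rot': array([-176.93324419,   89.88708128, -106.17179543]), 'force': array([-0.06728835,  0.08274911, -0.18713416]), 'wrist_torque': array([ 0.00362917, -0.02889369,  0.01248904]), 'grip_width': 0.08696500774953378}
scene 360.4671005087005 251.17889154019107 188.6271157942273 [[-0.7886178   0.61487976 -0.00220018]
 [ 0.46751245  0.59727909 -0.65168228]
 [-0.39939212 -0.51495686 -0.75848887]] [ 0.42789493 -0.13688822  1.52371196]
side 451.2285498313429 258.4002721614064 190.01494353895652 [[ 0.94589294 -0.32441362 -0.00650761]
 [-0.18054659 -0.50954383 -0.84128949]
 [ 0.26960986  0.79694472 -0.54054569]] [-0.52620781  0.23930748  1.38431651]
wrist 325.3570078698405 256.5541056757235 187.7737535555314 [[ 0.32860162  0.94446294 -0.0032745 ]
 [ 0.90035956 -0.31220606  0.30311722]
 [ 0.28526066 -0.10255303 -0.95294765]] [-0.64832667 -0.03668769  0.39312413]
```

View pics/scene0.png

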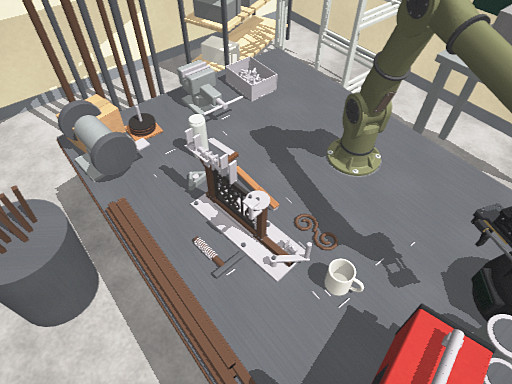

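View pics/side0.png

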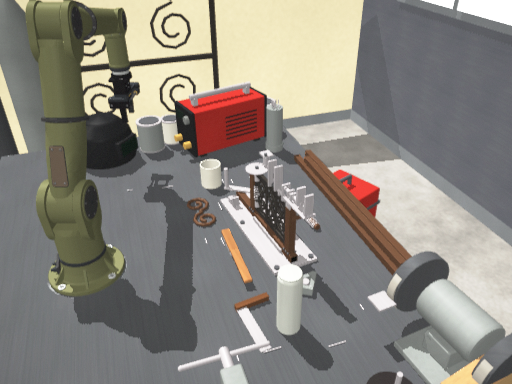

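View pics/wrist0.png

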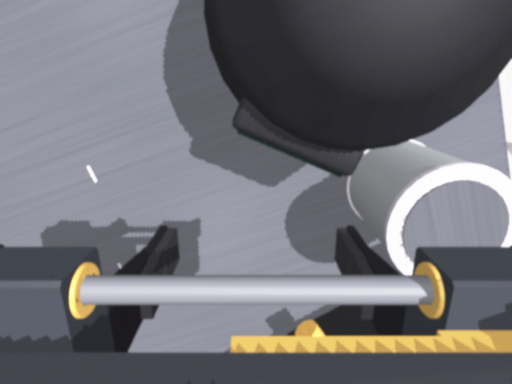

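Run:
```python
import cv2
a=cv2.imread("pics/scene0.png")[105:295,160:350]; cv2.imwrite("pics/sz.png",cv2.resize(a,(760,600*0+760)[:2],interpolation=cv2.INTER_CUBIC)[:600] if 0 else cv2.resize(a,(600,600),interpolation=cv2.INTER_CUBIC))
a=cv2.imread("pics/side0.png")[140:290,200:350]; cv2.imwrite("pics/dz.png",cv2.resize(a,(600,600),interpolation=cv2.INTER_CUBIC))
```

```text
(no output)
```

View pics/sz.png

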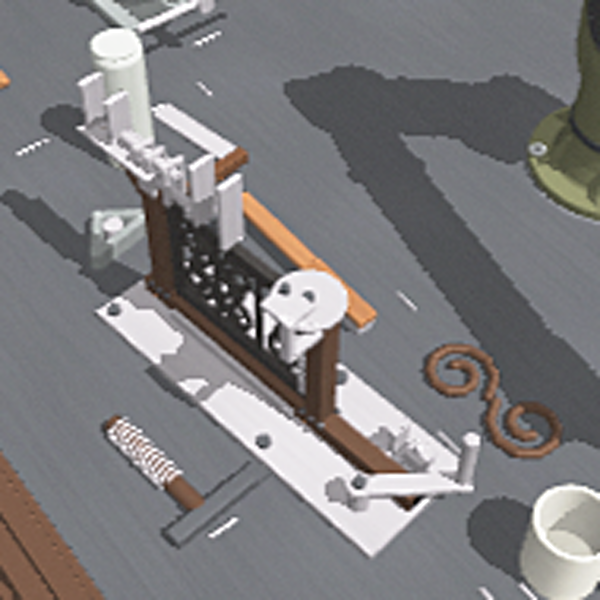

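View pics/dz.png

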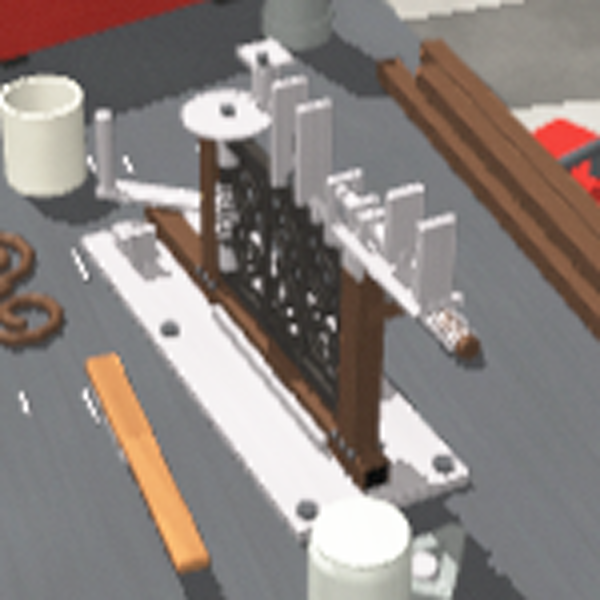

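```bash
cat > h.py <<'E'
import numpy as np, cv2
from cell import env
def ray(c,u,v):
    d=np.array([(u-c["cx"])/c["fx"],(v-c["cy"])/c["fy"],1.]); R=np.array(c["R"]);t=np.array(c["t"])
    return -R.T@t, R.T@d
def onz(c,u,v,z):
    o,d=ray(c,u,v); return o+d*(z-o[2])/d[2]
def proj(c,X):
    X=np.asarray(X)@np.array(c["R"]).T+np.array(c["t"]); return np.stack([c["fx"]*X[...,0]/X[...,2]+c["cx"],c["fy"]*X[...,1]/X[...,2]+c["cy"]],-1)
def tri(obs):
    A=0;b=0
    for c,u,v in obs:
        o,d=ray(c,u,v);d/=np.linalg.norm(d);P=np.eye(3)-np.outer(d,d);A=A+P;b=b+P@o
    return np.linalg.solve(A,b)
E
python3 - <<'E'
from h import *
s=env.read_camera("scene");d=env.read_camera("side")
print("side");
P=[]
for (u,v),q in [((85,240),(-75,270)),((300,535),(-75,-170)),((468,475),(75,-170))]:
    p=onz(d,200+u/4,140+v/4,.012);P.append((q,p));print(p)
for (u,v),q in [((97,312),(75,-170)),((373,555),(75,270))]:
    p=onz(s,160+u/3.158,105+v/3.158,.012);P.append((q,p));print(p)
A=np.array([q for q,_ in P])/1000.;B=np.array([p[:2] for _,p in P])
ca=A.mean(0);cb=B.mean(0);H=(A-ca).T@(B-cb)
th=np.arctan2(H[0,1]-H[1,0],H[0,0]+H[1,1]);R=np.array([[np.cos(th),-np.sin(th)],[np.sin(th),np.cos(th)]])
o=cb-R@ca;print("yaw",np.degrees(th),"o",o);print((A@R.T+o-B)*1000)
np.savez("stand.npz",o=o,th=th)
W=lambda x,y,z:np.array([*(R@np.array([x,y])/1000+o),z/1000])
# tops
pts=dict(tabtop=None)
pp={"hinge":(0,105,275),"peg_shut":(-65,220,125),"pivot":(40,220,125),"paddle":(0,0,275),"trig":(0,-48,275),"lp":(0,-125,205)}
for k,v in pp.items(): print(k,W(*v).round(3),"scene zoom",(proj(s,W(*v))-[160,105])*3.158,"side zoom",(proj(d,W(*v))-[200,140])*4)
# peg top
print("peg", tri([(s,160+471/3.158,105+437/3.158),(d,200+103/4,140+115/4)]))
for n,a,b in [("paddle top",(232,182),(290,83)),("trig top",(203,160),(313,105)),("tab top",(118,98),(405,190)),("lug top",(91,80),(437,222))]:
    print(n, tri([(s,160+a[0]/3.158,105+a[1]/3.158),(d,200+b[0]/4,140+b[1]/4)]))
E
```

```text
side
[0.48167044 0.20654255 0.012     ]
[ 0.53085805 -0.2264533   0.012     ]
[ 0.67691503 -0.20712886  0.012     ]
[ 0.67754472 -0.19339293  0.012     ]
[0.62344865 0.24237838 0.012     ]
yaw 7.194673201529395 o [ 0.58395693 -0.04344221]
[[-5.93805257  8.49628526]
 [-0.01962811  4.95653861]
 [ 2.74234557  4.41825316]
 [ 2.11264956 -9.31767962]
 [ 1.10268556 -8.5533974 ]]
hinge [0.571 0.061 0.275] scene zoom [303.55822659 250.11319572] side zoom [223.83893501  41.84374622]
peg_shut [0.492 0.167 0.125] scene zoom [429.09843652 374.48073786] side zoom [101.50578426 154.88515752]
pivot [0.596 0.18  0.125] scene zoom [358.54264835 437.96696462] side zoom [209.62962383 127.55325882]
paddle [ 0.584 -0.043  0.275] scene zoom [226.15212177 192.92257303] side zoom [284.69533865  99.95760954]
trig [ 0.59  -0.091  0.275] scene zoom [192.9817018  168.41498442] side zoom [314.95214229 128.85086722]
lp [ 0.6   -0.167  0.205] scene zoom [148.91330924 179.605056  ] side zoom [363.87297282 260.94742872]
peg [0.51109183 0.24342193 0.12099206]
paddle top [ 0.58360449 -0.04144084  0.28957301]
trig top [ 0.58775743 -0.08170921  0.29113589]
tab top [ 0.60415642 -0.21095482  0.29103611]
lug top [ 0.60970144 -0.25329038  0.2900188 ]
```

Run:
```python
import cv2
a=cv2.imread("pics/scene0.png")[118:190,180:255]; cv2.imwrite("pics/sz1.png",cv2.resize(a,None,fx=8,fy=8,interpolation=cv2.INTER_NEAREST))
a=cv2.imread("pics/side0.png")[148:222,255:325]; cv2.imwrite("pics/dz1.png",cv2.resize(a,None,fx=8,fy=8,interpolation=cv2.INTER_NEAREST))
```

```text
(no output)
```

View pics/sz1.png

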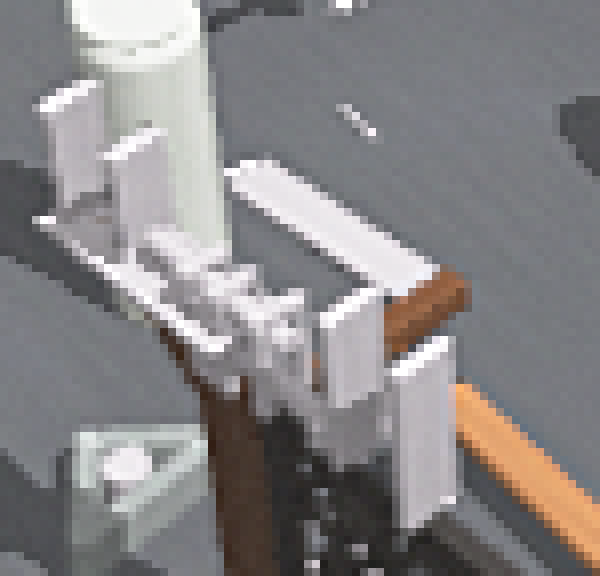

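View pics/dz1.png

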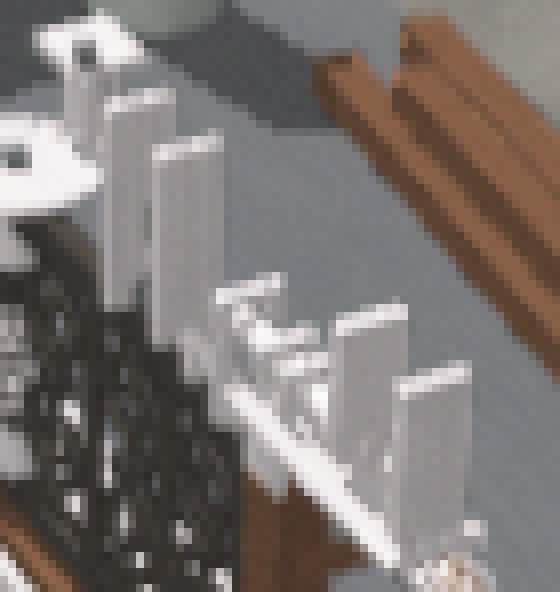

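Run:
```python
from h import *
s=env.read_camera("scene");d=env.read_camera("side")
P={}
for n,a,b in [("paddle",(425,357),(139,99)),("trig",(351,304),(188,145)),("tab",(136,143),(370,319)),("lug",(71,94),(434,380))]:
    sa=(180+a[0]/8-.5,118+a[1]/8-.5);sb=(255+b[0]/8-.5,148+b[1]/8-.5)
    p=tri([(s,*sa),(d,*sb)]);P[n]=p;print(n,p.round(4), onz(s,*sa,.295).round(4),onz(d,*sb,.295).round(4))
    
f=lambda a,b:(160+(a+.5)/3.158-.5,105+(b+.5)/3.158-.5);g=lambda a,b:(200+(a+.5)/4-.5,140+(b+.5)/4-.5)
print("peg",tri([(s,*f(471,437)),(d,*g(103,115))]))
k=["paddle","trig","tab","lug"];ys=np.array([-4,-44,-0,0.])
# stand y: paddle outer 0 -> centre -4; trig outer -48 -> centre -44
v=P["paddle"]-P["lug"];print("yaw",np.degrees(np.arctan2(-v[0],v[1])),np.linalg.norm(v))
```

```text
paddle [ 0.5837 -0.0418  0.2923] [ 0.5825 -0.0387  0.295 ] [ 0.5842 -0.0482  0.295 ]
trig [ 0.5888 -0.0819  0.2928] [ 0.588  -0.0794  0.295 ] [ 0.589  -0.0867  0.295 ]
tab [ 0.6038 -0.213   0.2926] [ 0.6029 -0.2095  0.295 ] [ 0.6042 -0.2176  0.295 ]
lug [ 0.6085 -0.2552  0.293 ] [ 0.6076 -0.2519  0.295 ] [ 0.6091 -0.2589  0.295 ]
peg [0.51071666 0.24281809 0.12256297]
yaw 6.620659644773408 0.21475957007766874
```

Run:
```python
from h import *
from scipy.spatial.transform import Rotation as Ro
o=env.get_obs();M=Ro.from_euler("xyz",o["tool_rot"],degrees=True).as_matrix();print(M.round(3))
s=env.read_camera("scene");d=env.read_camera("side")
f=lambda a,b:(160+(a+.5)/3.158-.5,105+(b+.5)/3.158-.5);g=lambda a,b:(200+(a+.5)/4-.5,140+(b+.5)/4-.5)
print("mug rim left/right scene", onz(s,*f(533,510),.09),onz(s,*f(605,520),.09)); print("mug side",onz(d,*g(2,100),.09),onz(d,*g(83,100),.09))
```

```text
[[-0.    -0.944  0.33 ]
 [-0.     0.33   0.944]
 [-1.    -0.    -0.   ]]
mug rim left/right scene [0.50137447 0.32639514 0.09      ] [0.45523224 0.37586138 0.09      ]
mug side [0.44178657 0.3565443  0.09      ] [0.51539642 0.3303483  0.09      ]
```

Emit:
drive_tool:
  increments:
    - [[0,-0.3,-0.2],[0,0,0]]
    - [[0,-0.6,-0.4],[0,0,0]]
    - [[0,-0.8,-0.5],[0,0,0]]
    - [[0,-0.8,-0.5],[0,0,0]]
    - [[0,-0.8,-0.5],[0,0,0]]
    - [[0,-0.8,-0.5],[0,0,0]]
    - [[0,-0.8,-0.5],[0,0,0]]
    - [[0,-0.8,-0.5],[0,0,0]]
    - [[0,-0.8,-0.5],[0,0,0]]
    - [[0,-0.8,-0.5],[0,0,0]]
  hand: 0.3

```text
time_s: 1.45
tool_pos: [0.4304, 0.3412, 0.2229]
tool_rot: [-36.5, 90.0, 34.2]
force: [1.0, 0.3, 0.2]
grip_width: 0.0569
```

Emit:
drive_tool:
  increments:
    - [[0,-0.7,-0.4],[0,0,0]]
    - [[0,-0.7,-0.4],[0,0,0]]
    - [[0,-0.7,-0.4],[0,0,0]]
    - [[0,-0.62,-0.44],[0,0,0]]
    - [[0,0,0],[0.05,0,0]]
    - [[0,0,0],[0.05,0,0]]
    - [[0,0,0],[0.05,0,0]]
    - [[0,0,0],[0.05,0,0]]
    - [[0,0,0],[0.05,0,0]]
    - [[0,0,0],[0,0,0]]

```text
time_s: 2.45
tool_pos: [0.5104, 0.2448, 0.2227]
tool_rot: [-11.3, 90.0, 29.4]
force: [0.9, -0.5, -1.6]
grip_width: 0.0565
```

Run:
```python
from h import *
print(env.get_obs()["qpos"])
for n in("scene","side","wrist"):
    c=env.read_camera(n); cv2.imwrite(f"pics/{n}1.png",c["frame"][:,:,::-1])
    print(n,proj(c,[[.511,.2435,.125],[.4927,.1718,.125],[.597,.184,.048]]))
```

```text
[-42.70273624   8.07223825  15.93329386  95.95899855  -2.27457374
  76.27609568  14.30862059]
scene [[308.34618754 243.04960545]
 [296.78820373 224.75021114]
 [273.0803483  257.60104102]]
side [[224.82593716 167.51970236]
 [225.20473809 177.97024557]
 [252.57312774 189.30618221]]
wrist [[256.99520157 191.66561767]
 [187.96734715 237.09573592]
 [279.3767818  253.55933629]]
```

View pics/wrist1.png

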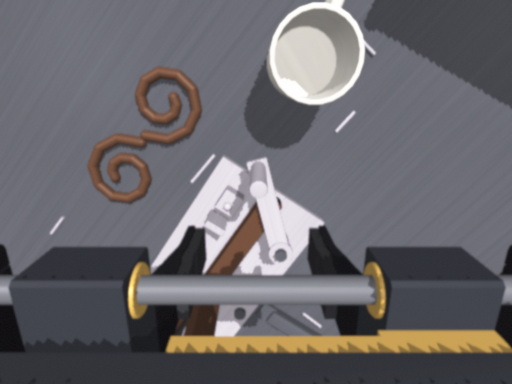

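View pics/side1.png

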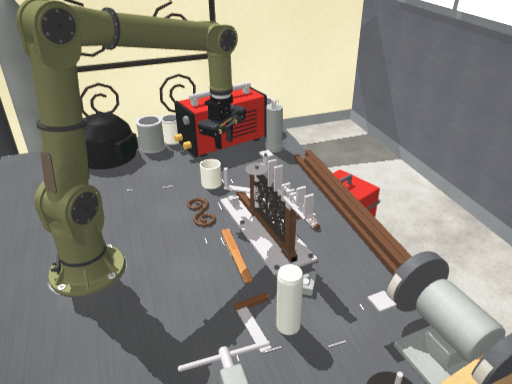

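Run:
```python
from h import *
c=env.read_camera("wrist")
print(proj(c,[[.511,.2435,.125],[.511,.2435,.048],[.597,.184,.125]]))
for z in(.125,.12): print([onz(c,u,v,z).round(4) for u,v in((258,167),(258,187))])
print(c["R"],-c["R"].T@c["t"])
cv2.imwrite("pics/w1z.png",cv2.resize(c["frame"][140:270,180:340,::-1],None,fx=4,fy=4,interpolation=cv2.INTER_NEAREST))
```

```text
[[256.85197957 191.84346208]
 [256.89398912 169.05368689]
 [284.64123657 294.5627903 ]]
[array([0.4976, 0.2604, 0.125 ]), array([0.5089, 0.2474, 0.125 ])]
[array([0.4985, 0.2594, 0.12  ]), array([0.51  , 0.2462, 0.12  ])]
[[ 0.75576678  0.65483926 -0.00145427]
 [ 0.62421854 -0.71975189  0.30382302]
 [ 0.19790853 -0.23052713 -0.95272738]] [0.45450005 0.30890219 0.38474907]
```

View pics/w1z.png

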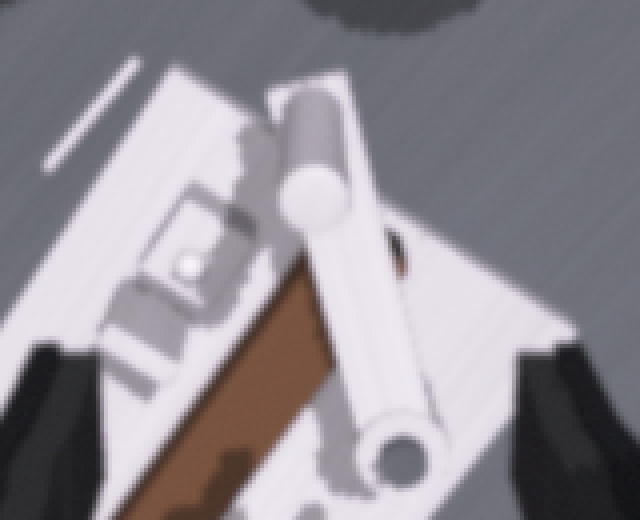

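Emit:
drive_tool:
  increments:
    - [[0.5,0,0],[0,0,0]]
    - [[0.8,0,0],[0,0,0]]
    - [[0.8,0,0],[0,0,0]]
    - [[0.7,0,0],[0,0,0]]
    - [[0.4,0,0],[0,0,0]]
    - [[0.24,0,0],[0,0,0]]
    - [[0,0,0],[0,0,0]]

```text
time_s: 3.35
tool_pos: [0.5096, 0.2455, 0.0838]
tool_rot: [172.2, 89.9, -147.0]
force: [0.3, -0.8, 0.7]
grip_width: 0.0565
```

Emit:
drive_tool:
  increments:
    - [[0,0,0],[0,0,0]]
    - [[0,0,0],[0,0,0]]
    - [[0,0,0],[0,0,0]]
    - [[0,0,0],[0,0,0]]
    - [[0,0,0],[0,0,0]]
  hand: -1
  squeeze: 15

```text
time_s: 3.85
tool_pos: [0.5106, 0.2461, 0.0854]
tool_rot: [-3.9, 90.0, 36.9]
force: [-0.1, 0.4, 0.6]
grip_width: 0.0247
```

Emit:
drive_tool:
  increments:
    - [[0,0,0],[0,0,0]]
    - [[0,0,0],[0,0,0]]
    - [[0,0,0],[0,0,0]]

```text
time_s: 4.15
tool_pos: [0.5105, 0.2461, 0.0851]
tool_rot: [-10.8, 90.0, 30.0]
force: [-0.3, 0.4, -0.0]
grip_width: 0.0155
```

Run:
```python
import numpy as np
pv=np.array([.597,.184]);a=np.radians(np.linspace(144.3,187.7,10));h=np.radians(40.7)
p=pv+.1055*np.c_[np.cos(a),np.sin(a)];p[0]=[.5105,.2461]
d=np.diff(p,axis=0);z=np.array([np.cos(h),np.sin(h)]);y=np.array([-np.sin(h),np.cos(h)])
print(np.c_[d@y,d@z].round(5)/.04,p[-1])
```

```text
[[-0.08475 -0.2065 ]
 [-0.079   -0.2075 ]
 [-0.096   -0.2    ]
 [-0.1125  -0.19125]
 [-0.12825 -0.181  ]
 [-0.143   -0.16975]
 [-0.15675 -0.157  ]
 [-0.1695  -0.14325]
 [-0.18075 -0.1285 ]] [0.49245127 0.16986446]
```

Emit:
drive_tool:
  increments:
    - [[0,-0.08,-0.2],[0,0,0]]
    - [[0,-0.08,-0.2],[0,0,0]]
    - [[0,-0.1,-0.2],[0,0,0]]
    - [[0,-0.11,-0.19],[0,0,0]]
    - [[0,-0.13,-0.18],[0,0,0]]
    - [[0,-0.14,-0.17],[0,0,0]]
    - [[0,-0.16,-0.16],[0,0,0]]
    - [[0,0,0],[0,0,0]]

```text
time_s: 4.95
tool_pos: [0.4921, 0.187, 0.0854]
tool_rot: [-24.2, 89.9, 16.5]
force: [0.4, -0.7, 3.7]
grip_width: 0.0155
```

Emit:
drive_tool:
  increments:
    - [[0,-0.08,-0.07],[0,0,0]]
    - [[0,-0.09,-0.07],[0,0,0]]
    - [[0,-0.09,-0.06],[0,0,0]]
    - [[0,-0.09,-0.06],[0,0,0]]
    - [[0,-0.06,-0.04],[0,0,0]]
    - [[0,0,0],[0,0,0]]
    - [[0,0,0],[0,0,0]]

```text
time_s: 5.65
tool_pos: [0.4931, 0.174, 0.0854]
tool_rot: [41.4, 89.5, 82.4]
force: [1.2, 15.2, -0.3]
grip_width: 0.0157
```

Run:
```python
from h import *
print(env.get_obs()["force"],env.get_obs()["tool_pos"])
for n in("wrist","scene"):
    c=env.read_camera(n)
    if n=="wrist": cv2.imwrite("pics/w2.png",c["frame"][:,:,::-1])
    else: cv2.imwrite("pics/s2.png",cv2.resize(c["frame"][190:300,220:350,::-1],None,fx=5,fy=5,interpolation=cv2.INTER_CUBIC))
```

```text
[ 1.21023284 15.202469   -0.31856801] [0.4930991  0.17399051 0.08536702]
```

View pics/w2.png

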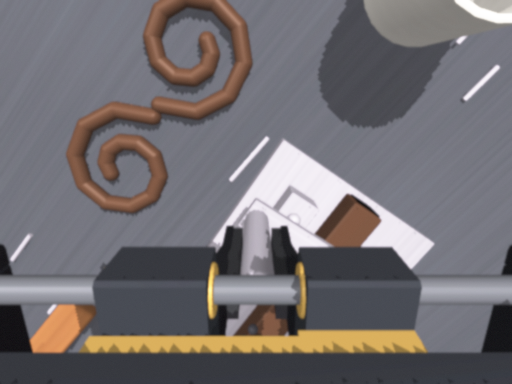

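View pics/s2.png

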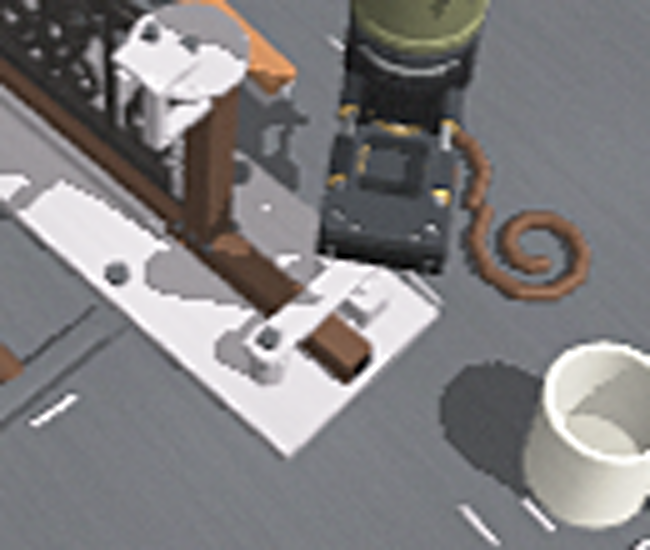

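Emit:
drive_tool:
  increments:
    - [[0,-0.06,-0.04],[0,0,0]]
    - [[0,0,0],[0,0,0]]
    - [[0,0,0],[0,0,0]]

```text
time_s: 6.05
tool_pos: [0.4931, 0.1739, 0.0854]
tool_rot: [42.4, 89.3, 83.4]
force: [-0.1, 20.1, -2.1]
grip_width: 0.0154
```

Emit:
drive_tool:
  increments:
    - [[0,0.06,0.04],[0,0,0]]
    - [[0,0.03,0.02],[0,0,0]]
    - [[0,0,0],[0,0,0]]

```text
time_s: 6.35
tool_pos: [0.4931, 0.1741, 0.0853]
tool_rot: [40.1, 89.6, 81.0]
force: [0.7, 13.5, 1.4]
grip_width: 0.0155
```

Emit:
drive_tool:
  increments:
    - [[0,0,0],[0,0,0]]
    - [[0,0,0],[0,0,0]]
    - [[0,0,0],[0,0,0]]
    - [[0,0,0],[0,0,0]]
  hand: 0

```text
time_s: 6.75
tool_pos: [0.4927, 0.1673, 0.0842]
tool_rot: [-177.1, 89.9, -136.4]
force: [-0.3, -0.5, 0.0]
grip_width: 0.039
```

Emit:
drive_tool:
  increments:
    - [[-0.4,0,0],[0,0,0]]
    - [[-0.7,0,0],[0,0,0]]
    - [[-0.9,0,0],[0,0,0]]
    - [[-0.9,0,0],[0,0,0]]
    - [[-0.9,0,0],[0,0,0]]
    - [[-0.9,0,0],[0,0,0]]
    - [[-0.8,0,0],[0,0,0]]
    - [[-0.5,0,0],[0,0,0]]
    - [[-0.3,0,0],[0,0,0]]
    - [[0,0,0],[0,0,0]]
  hand: 1

```text
time_s: 7.75
tool_pos: [0.4939, 0.1685, 0.338]
tool_rot: [-19.1, 89.9, 21.6]
force: [-0.2, -0.6, -0.1]
grip_width: 0.0873
```

Run:
```python
from h import *
print(env.get_obs()["tool_pos"])
c=env.read_camera("wrist");cv2.imwrite("pics/w3.png",c["frame"][:,:,::-1])
print(proj(c,[[.4927,.1718,.125],[.597,.184,.048]]))
```

```text
[0.49389111 0.16853526 0.33800708]
[[258.35543088 156.61715078]
 [317.79208616 185.05223738]]
```

View pics/w3.png

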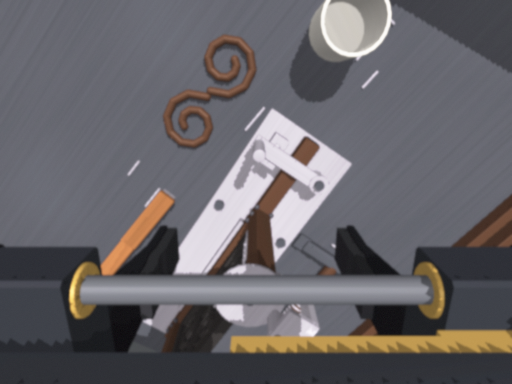

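Emit:
drive_tool:
  increments:
    - [[0,0,0],[-0.03,0,0]]
    - [[0,0,0],[-0.06,0,0]]
    - [[0,0,0],[-0.06,0,0]]
    - [[0,0,0],[-0.06,0,0]]
    - [[0,0,0],[-0.06,0,0]]
    - [[0,0,0],[-0.06,0,0]]
    - [[0,0,0],[-0.06,0,0]]
    - [[0,0,0],[-0.05,0,0]]
    - [[0,0,0],[-0.027,0,0]]
    - [[0,0,0],[0,0,0]]

```text
time_s: 8.8
tool_pos: [0.4926, 0.1685, 0.3349]
tool_rot: [112.2, 89.8, -151.0]
force: [-0.0, -0.6, 1.2]
grip_width: 0.087
```

Emit:
drive_tool:
  increments:
    - [[0,-0.05,-0.3],[0,0,0]]
    - [[0,-0.1,-0.6],[0,0,0]]
    - [[0,-0.1,-0.8],[0,0,0]]
    - [[0,-0.1,-0.8],[0,0,0]]
    - [[0,-0.1,-0.8],[0,0,0]]
    - [[0,-0.15,-0.8],[0,0,0]]
    - [[0,-0.15,-0.8],[0,0,0]]
    - [[0,-0.15,-0.8],[0,0,0]]
    - [[0,-0.15,-0.8],[0,0,0]]
    - [[0,-0.15,-0.8],[0,0,0]]

```text
time_s: 9.8
tool_pos: [0.5753, -0.1178, 0.3365]
tool_rot: [112.3, 90.0, -151.0]
force: [-0.3, 0.1, 0.4]
grip_width: 0.0868
```

Emit:
drive_tool:
  increments:
    - [[0,-0.1,-0.8],[0,0,0]]
    - [[0,-0.1,-0.8],[0,0,0]]
    - [[0,-0.1,-0.7],[0,0,0]]
    - [[0,-0.07,-0.5],[0,0,0]]
    - [[0,-0.05,-0.4],[0,0,0]]
    - [[0,0,0],[0,0,0]]

```text
time_s: 10.4
tool_pos: [0.6064, -0.2438, 0.3362]
tool_rot: [128.7, 89.9, -134.8]
force: [0.1, 0.3, -0.3]
grip_width: 0.0869
```

Run:
```python
from h import *
o=env.get_obs();print(o["tool_pos"],o["qpos"])
c=env.read_camera("wrist");cv2.imwrite("pics/w4.png",c["frame"][:,:,::-1])
print(proj(c,[[.6085,-.2555,.295],[.6035,-.2135,.295]]))
```

```text
[ 0.60640124 -0.24382473  0.33615607] [ -8.12103041  19.81420152  38.10280125  72.68372589 -11.94192792
  91.49507774 124.49746857]
[[239.09314284 217.75423939]
 [301.77455696 217.58929569]]
```

View pics/w4.png

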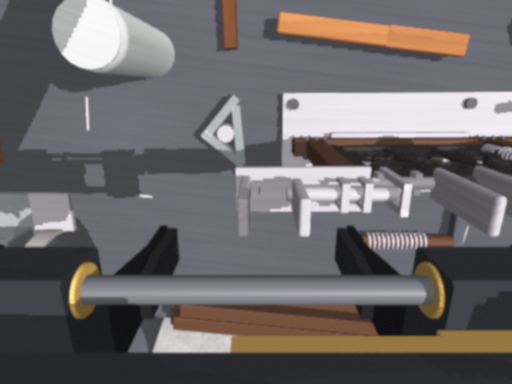

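Run:
```python
import cv2
a=cv2.imread("pics/w4.png")[160:245,225:325]; cv2.imwrite("pics/w4z.png",cv2.resize(a,None,fx=7,fy=7,interpolation=cv2.INTER_NEAREST))
```

```text
(no output)
```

View pics/w4z.png

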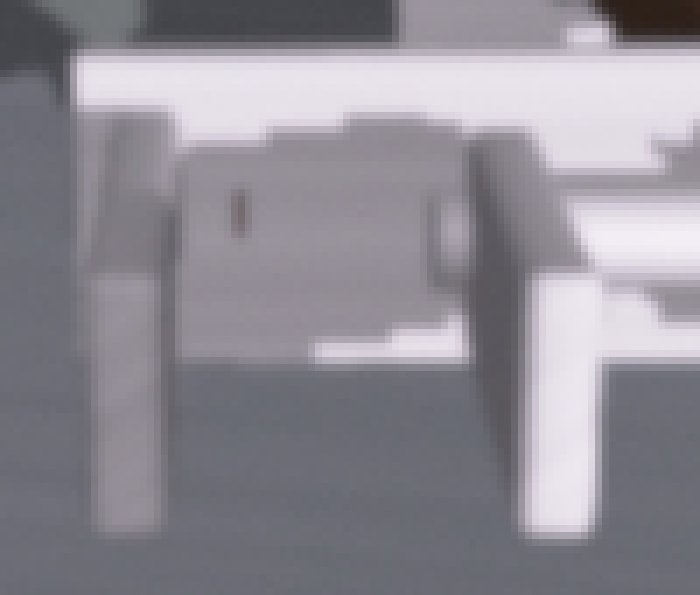

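Emit:
drive_tool:
  increments:
    - [[0,0,0.07],[0,0,0]]
    - [[0.4,0,0],[0,0,0]]
    - [[0.6,0,0],[0,0,0]]
    - [[0.5,0,0],[0,0,0]]
    - [[0.35,0,0],[0,0,0]]
    - [[0,0,0],[0,0,0]]
    - [[0,0,0],[0,0,0]]

```text
time_s: 11.15
tool_pos: [0.6074, -0.2369, 0.2637]
tool_rot: [-81.5, 90.0, 15.4]
force: [-0.1, 0.0, -0.0]
grip_width: 0.0871
```

Emit:
drive_tool:
  increments:
    - [[0,0,0],[0,0,0]]
    - [[0,0,0],[0,0,0]]
    - [[0,0,0],[0,0,0]]
    - [[0,0,0],[0,0,0]]
    - [[0,0,0],[0,0,0]]
    - [[0,0,0],[0,0,0]]
    - [[0,0,0],[0,0,0]]
    - [[0,0,0],[0,0,0]]
  hand: -1
  squeeze: 25

```text
time_s: 11.95
tool_pos: [0.6077, -0.2404, 0.263]
tool_rot: [-157.3, 89.7, -60.5]
force: [2.6, -6.3, -1.8]
grip_width: 0.0335
```

Emit:
drive_tool:
  increments:
    - [[0,0,0],[0,0,0]]
    - [[0,0,0],[0,0,0]]

```text
time_s: 12.15
tool_pos: [0.6077, -0.2404, 0.263]
tool_rot: [-158.4, 89.7, -61.7]
force: [3.7, -4.3, -2.1]
grip_width: 0.0334
```

Emit:
drive_tool:
  increments:
    - [[0,0,0],[0,0,0]]
    - [[0,0,0],[0,0,0]]
    - [[0,0,0],[0,0,0]]
    - [[0,0,0],[0,0,0]]
    - [[-0.4,0,0],[0,0,0]]
    - [[-0.6,0,0],[0,0,0]]
    - [[-0.6,0,0],[0,0,0]]
    - [[-0.3,0,0],[0,0,0]]
    - [[0,0,0],[0,0,0]]
  hand: 1

```text
time_s: 13.05
tool_pos: [0.6078, -0.2382, 0.3417]
tool_rot: [-114.7, 89.7, -17.9]
force: [0.3, 0.1, -0.6]
grip_width: 0.0861
```

Run:
```python
from h import *
o=env.get_obs();print(o["tool_pos"])
c=env.read_camera("wrist");cv2.imwrite("pics/w5.png",cv2.resize(c["frame"][140:265,200:400,::-1],None,fx=4,fy=4,interpolation=cv2.INTER_NEAREST))
```

```text
[ 0.60783996 -0.23824923  0.34173124]
```

View pics/w5.png

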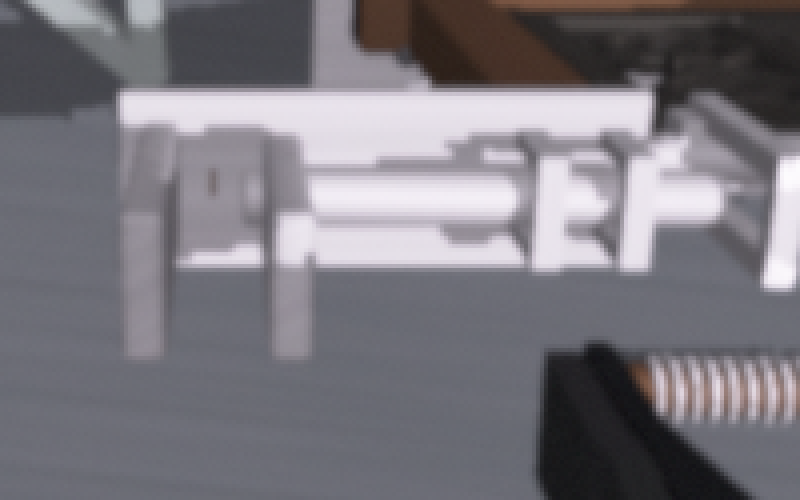

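Emit:
drive_tool:
  increments:
    - [[0,0,0.4],[0,0,0]]
    - [[0,0,0.8],[0,0,0]]
    - [[0,0,0.9],[0,0,0]]
    - [[0,0,0.9],[0,0,0]]
    - [[0,0,0.8],[0,0,0]]
    - [[0,0,0.54],[0,0,0]]
    - [[0,0,0.3],[0,0,0]]
    - [[0,0,0],[0,0,0]]

```text
time_s: 13.9
tool_pos: [0.5846, -0.0503, 0.3381]
tool_rot: [47.7, 89.9, 144.8]
force: [0.3, -0.1, 0.1]
grip_width: 0.0872
```

Run:
```python
from h import *
o=env.get_obs();print(o["tool_pos"],o["tool_rot"],o["qpos"])
c=env.read_camera("wrist");cv2.imwrite("pics/w6.png",cv2.resize(c["frame"][140:265,180:380,::-1],None,fx=4,fy=4,interpolation=cv2.INTER_NEAREST))
print((proj(c,[[.5835,-.0408,.295],[.5885,-.081,.295]])-[180,140]+.5)*4, (proj(c,[[*o["tool_pos"][:2],.295]])-[180,140]+.5)*4)
```

```text
[ 0.58464877 -0.05030485  0.33806905] [ 47.73937703  89.89442561 144.79722688] [-25.62301884   9.56605664  32.58550829  82.4769704   -5.18554909
  89.53604958 103.70781876]
[[364.23354028 304.79227063]
 [125.90752057 304.72180307]] [[307.90990618 304.59455994]]
```

View pics/w6.png

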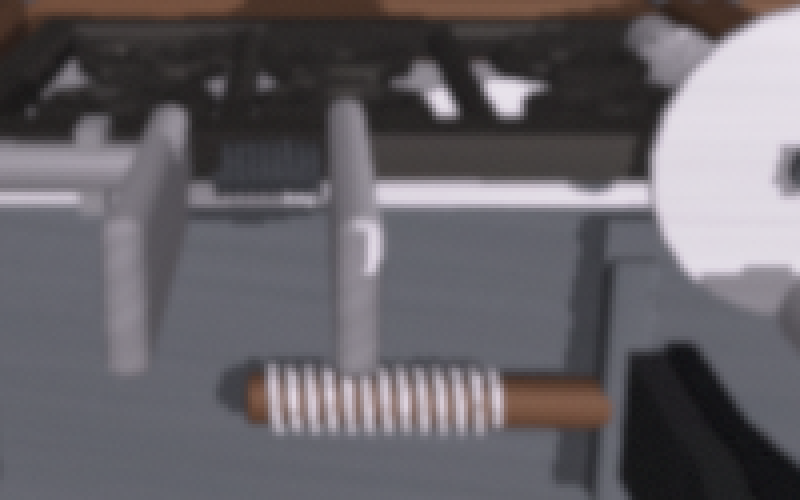

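Emit:
drive_tool:
  increments:
    - [[0,0,-0.1],[0,0,0]]
    - [[0.4,0,0],[0,0,0]]
    - [[0.6,0,0],[0,0,0]]
    - [[0.5,0,0],[0,0,0]]
    - [[0.4,0,0],[0,0,0]]
    - [[0,0,0],[0,0,0]]
    - [[0,0,0],[0,0,0]]

```text
time_s: 14.65
tool_pos: [0.5856, -0.059, 0.2633]
tool_rot: [171.2, 90.0, -92.2]
force: [-0.5, 0.7, 0.2]
grip_width: 0.0871
```

Emit:
drive_tool:
  increments:
    - [[0,0,0],[0,0,0]]
    - [[0,0,0],[0,0,0]]
    - [[0,0,0],[0,0,0]]
    - [[0,0,0],[0,0,0]]
    - [[0,0,0],[0,0,0]]
    - [[0,0,0],[0,0,0]]
    - [[0,0,0],[0,0,0]]
    - [[0,0,0],[0,0,0]]
  hand: -1
  squeeze: 35

```text
time_s: 15.45
tool_pos: [0.5855, -0.0543, 0.263]
tool_rot: [3.2, 89.8, 100.1]
force: [-1.2, 3.9, 1.3]
grip_width: 0.0334
```

Emit:
drive_tool:
  increments:
    - [[0,0.08,0.001],[0.0125,0,0]]
    - [[0,0.16,0.004],[0.025,0,0]]
    - [[0,0.16,0.004],[0.025,0,0]]
    - [[0,0.16,0.004],[0.025,0,0]]
    - [[0,0.16,0.004],[0.025,0,0]]
    - [[0,0,0],[0,0,0]]

```text
time_s: 16.05
tool_pos: [0.5569, -0.0542, 0.263]
tool_rot: [-10.4, 89.8, 72.9]
force: [3.1, 5.8, -0.5]
grip_width: 0.0335
```

Emit:
drive_tool:
  increments:
    - [[0,0.16,0.004],[0.025,0,0]]
    - [[0,0.16,0.004],[0.025,0,0]]
    - [[0,0.16,0.004],[0.025,0,0]]
    - [[0,0.16,0.004],[0.025,0,0]]
    - [[0,0.16,0.004],[0.025,0,0]]
    - [[0,0.16,0.004],[0.025,0,0]]
    - [[0,0.16,0.004],[0.025,0,0]]
    - [[0,0.16,0.004],[0.025,0,0]]
    - [[0,0,0],[0,0,0]]

```text
time_s: 16.95
tool_pos: [0.5089, -0.0375, 0.263]
tool_rot: [7.5, 89.8, 66.9]
force: [5.1, 6.3, -2.3]
grip_width: 0.0332
```

Emit:
drive_tool:
  increments:
    - [[0,0.16,0.005],[0.025,0,0]]
    - [[0,0.16,0.005],[0.025,0,0]]
    - [[0,0.16,0.005],[0.025,0,0]]
    - [[0,0.16,0.005],[0.025,0,0]]
    - [[0,0.16,0.005],[0.025,0,0]]
    - [[0,0.16,0.005],[0.025,0,0]]
    - [[0,0.16,0.005],[0.025,0,0]]
    - [[0,0.16,0.005],[0.025,0,0]]
    - [[0,0,0],[0,0,0]]

```text
time_s: 17.85
tool_pos: [0.4723, -0.0032, 0.263]
tool_rot: [5.3, 89.8, 40.7]
force: [6.9, 5.6, -3.4]
grip_width: 0.0335
```

Emit:
drive_tool:
  increments:
    - [[0,0.16,0.02],[0.025,0,0]]
    - [[0,0.16,0.02],[0.025,0,0]]
    - [[0,0.16,0.005],[0.025,0,0]]
    - [[0,0.16,0.005],[0.025,0,0]]
    - [[0,0.16,0.005],[0.025,0,0]]
    - [[0,0.05,0.002],[0.008,0,0]]
    - [[0,0,0],[0,0,0]]
    - [[0,0,0],[0,0,0]]

```text
time_s: 18.65
tool_pos: [0.4574, 0.0258, 0.263]
tool_rot: [40.1, 89.9, 59.6]
force: [2.5, 4.8, -1.7]
grip_width: 0.0335
```

Run:
```python
from h import *
o=env.get_obs();print(o);p=o["tool_pos"][:2]-[.571,.066];print(np.degrees(np.arctan2(p[1],p[0])),np.hypot(*p))
for n in("side","wrist","scene"):
    c=env.read_camera(n);
    f=c["frame"][:,:,::-1]
    if n!="wrist": f=cv2.resize(f[140:290,200:350] if n=="side" else f[105:295,160:350],(600,600),interpolation=cv2.INTER_CUBIC)
    cv2.imwrite(f"pics/{n}7.png",f)
```

```text
{'time_s': 18.65, 'qpos': array([-32.77328247,  -7.74174683,  24.02028077, 106.14742525,
         3.09512529,  80.87232611,  10.07876353]), 'joint_velocities': array([ 0.11715597,  0.11804603, -0.00229605, -0.03918248, -0.16815969,
       -0.04603805,  0.05125599]), 'effort': array([  3.03593695, -21.78770185,   1.10374477, -31.00004554,
         1.38344776,   0.91410477,  -0.79620302]), 'tool_pos': array([0.45736246, 0.0257857 , 0.26301055]), 'tool_rot': array([40.088231  , 89.88691372, 59.60203919]), 'force': array([ 2.53831846,  4.82405317, -1.70966533]), 'wrist_torque': array([ 0.96214414, -0.2690801 ,  0.78053367]), 'grip_width': 0.03350034865214418}
-160.51203704200097 0.12054327361433141
```

View pics/side7.png

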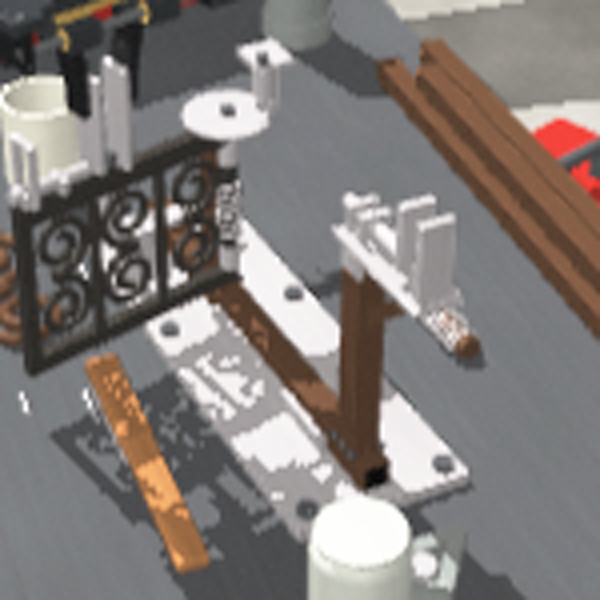

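View pics/scene7.png

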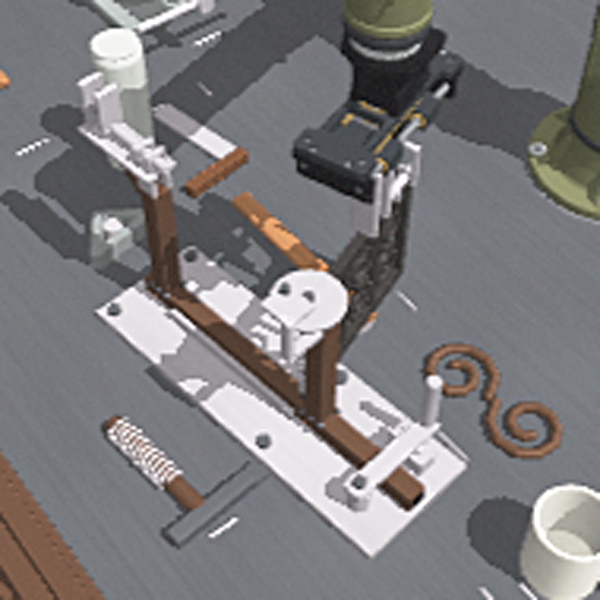

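View pics/wrist7.png

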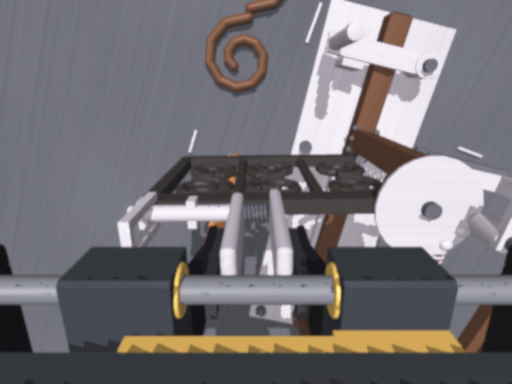

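Run:
```python
from h import *
c=env.read_camera("scene")
for y in(.1718,.174,.182): print((proj(c,[.4927,y,.125])-[160,105]+.5)*3.158-.5)
o=env.get_obs();print(o["grip_width"],o["force"],o["time_s"])
env.sign_off()
```

```text
[433.05614739 379.2501668 ]
[434.54677653 380.67251013]
[439.99225613 385.86853199]
0.033371427849097586 [ 2.09653687  6.1181838  -1.36773027] 18.85
the job is handed in; nothing more can be done
```

The job is handed in at 18.9 s. The gate is held wide open with the handle squeezed, and everything was done in the order you asked.

- **Keeper bar:** I gripped its peg and swung it in against the stop. It stopped moving while I pushed with up to 20 N. After I let go, the cameras showed the peg within about 2 mm of its shut position. I measured no angle closer than that and did not sense the click itself.
- **Slide catch:** I squeezed it to 33.4 mm, which is fully shut. After I released it, the wrist picture showed it staying at about 33 mm, with the bolt clear of the staple.
- **Handle and gate:** I squeezed the paddles to 33.5 mm (fully home) and swung the gate through both clicks. Tool position and heading both put it at about 77°, or 1.35 rad, against the stop at 1.4.
- **Forces:** At the end the handle still read 33.4 mm, and the force on the tool was about 7 N.
- **Other tools:** The last pictures show the other tools where they were.

One disagreement: the fixed cameras and the wrist camera differed by about 2 mm sideways. I used the wrist camera and the positions where the fingers made contact.

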